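# Clamp the deckle on the papermaking board

### The job

Without picking anything up, push the wooden deckle frame across the board until its far rail lies flush against the fence. Then push the knobs of the two toggle clamps over centre, in either order, so that both snap shut and their feet hold the deckle's side rails down. Do not lift or tip the deckle, and leave the other things where they stand.

Things in the scene. Friction and masses are not known exactly. Their poses are not given: they have to be found in the camera images.
- board: white board fixed on the table, 270 mm (x) by 400 mm (y) by 20 mm; origin: centre of its underside; x points away from the robot to the fence, y left. The fence is a fixed wooden bar 200 mm long (y) rising 22 mm above the board's top; its near face, where the deckle belongs, is the board's plane x = +95 mm
- deckle: loose pale wooden frame flat on the board, 150 mm (x) by 190 mm (y), 25 mm tall, rails 25 mm wide, 0.2 to 0.42 kg; origin: centre of its underside; x points to its far rail. Starts about 20 to 45 mm short of the fence, turned up to 0.1 rad. One end may meet the fence first: then a push on the near rail opposite the end that lags turns it flush
- deckle_far_left (a point): left point on the outer (far) face of the deckle's far rail: 75 mm ahead, 85 mm left of its centre, half way up
- deckle_far_right (a point): right point on the same face: 75 mm ahead, 85 mm right of its centre, half way up
- left_clamp: fixed steel base of the left toggle clamp, on the board beside the deckle's left rail, 147 mm left of the board's middle line, anywhere along the rail; plate 50 x 50 mm, two cheeks 53 mm tall; origin: between the cheeks on the board's top; x points level at the deckle (the board's -y), z up; the lever's pivot is 42 mm above the origin, axis along y
- left_lever (a joint): left lever's angle (rad). 0: open, handle leaning 0.65 rad outward from the deckle; grows as it swings inward. A spring drives it away from dead centre (0.6, about upright) to the side it is on: about 5 N at the knob moves it off its stop, less nearer centre; past it, it snaps by itself to about 1.2, its rubber foot pressing on the deckle's side rail with about 5 N (no rail under it: 1.28)
- left_knob (a point): centre of the black ball knob, 28 mm across, at the end of the left lever, 90 mm from the pivot on a round steel shank 12 mm thick; open: 54 mm outward of the pivot and 114 mm above the board's top; upright: 132 mm above it; closed: 47 mm inward of the pivot and 119 mm above it
- right_clamp: fixed steel base of the right toggle clamp, on the board beside the deckle's right rail, 147 mm right of the board's middle line, anywhere along the rail; plate 50 x 50 mm, two cheeks 53 mm tall; origin: between the cheeks on the board's top; x points level at the deckle (the board's +y), z up; the lever's pivot is 42 mm above the origin, axis along y
- right_lever (a joint): right lever's angle (rad). 0: open, handle leaning 0.65 rad outward from the deckle; grows as it swings inward. A spring drives it away from dead centre (0.6, about upright) to the side it is on: about 5 N at the knob moves it off its stop, less nearer centre; past it, it snaps by itself to about 1.2, its rubber foot pressing on the deckle's side rail with about 5 N (no rail under it: 1.28)
- right_knob (a point): centre of the black ball knob, 28 mm across, at the end of the right lever, 90 mm from the pivot on a round steel shank 12 mm thick; open: 54 mm outward of the pivot and 114 mm above the board's top; upright: 132 mm above it; closed: 47 mm inward of the pivot and 119 mm above it
- pot: bystander, leave alone: small white ceramic cup, 48 mm across, 50 mm tall, standing on the near left corner of the board; origin: centre of the underside
- block: bystander, leave alone: wooden pressing block 40 x 60 x 35 mm on the near right corner of the board; origin: centre of the underside
- jar: bystander, leave alone: glass jar with a steel cap, 64 mm across, 90 mm tall, on the table left of the board; origin: centre of the underside
- roller: bystander, leave alone: hand roller, rubber drum 110 mm long and 32 mm thick with a wooden handle, lying on the table to the left; origin: on the underside
- brush: bystander, leave alone: hand brush lying on the table right of the board; origin: on the underside
- bowl: bystander, leave alone: white ceramic bowl 100 mm across, 45 mm tall, on the table to the right; origin: centre of the underside
Not all that is in view belongs to the job. Leave any red or turquoise look-alike of the deckle alone.

How it is judged:
By the outcome, as a careful person would: the job done as asked, in the order asked, and still so for the second after the job is handed in, with the robot touching nothing.
It also fails if it takes over 64 s, if anything falls off the work surface, if the arm or the gripper's body presses on something with over 40 N, if the wrist force passes 120 N, or if a joint passes its speed limit or range.

### The arm

A 6-joint arm with a two-finger parallel gripper is mounted at the origin on the work surface. World frame = base frame: x ahead of the robot, y to its left, z up, the work surface at z = 0. Lengths are in m, angles in rad, forces in N, time in s.
With the tool pointing down it reaches from about 0.3 to 0.775 m from the base axis. Payload 14.6 kg.
Tool frame: the origin (TCP) lies at the centre of the arm's flange, where the gripper is bolted on; the fingertips stand 173 mm ahead of it and the grasp point (between the pads) lies 155 mm ahead of it; z points along the fingers, y is the direction in which the jaws open and shut (so a half turn about z gives the same grasp; the last joint's range is limited). The gripper opens to 85 mm and grips with 20 to 120 N. Pads are 22 mm wide; open, the fingers measure 114 mm over their backs; the gripper's body (76 mm by 85 mm) begins 54 mm behind the grasp point. The pads swing forward as they close: fully open they stand 13 mm farther back than shut.
Start: joints at [1.214, 0.3, 1.521, -0, 1.321, -0.067], TCP at [0.157, 0.527, 0.405] pointing down, gripper open.
Joint ranges: [-3.03, 3.03], [-0.79, 2.21], [0.23, 2.52], [-1.04, 4.18], [0, 3.07], [-2.55, 2.55]. Speed limits (rad/s): [2.22, 2.22, 2.57, 3.14, 3.14, 3.14].

### API

Orientations are given as a rotation vector (axis times angle).
In Python, from cell import status, camera, camera_info, workorder gives the robot as it stands.
- The arm moves only by the shell command python3 -m inch 'ROWS' [FORCE]. ROWS is JSON, one flat list of numbers, 7 for each row, row after row: the opening, from 0 (shut) to 1 (fully open), then the shift along the tool's x, y, z in cm, then the turn, a rotation vector about the tool's x, y, z in degrees. In form: [hand, x, y, z, wx, wy, wz, hand, x, y, z, wx, wy, wz, ...]. A call has 1 to 12 rows; each row is the pose to reach, as a shift and turn from the pose measured when the call began, along the tool's axes at that moment; what a row does not reach only later rows make up. A row lasts 1/12 s, in which the tool goes at most 41.7 mm and 7.16 degrees, less where a joint would pass 70% of its speed; a pose out of reach is approached as far as the arm can. A call with a gripper value outside its range is refused whole. The fingers move at their own pace and stop on an object; FORCE is the grip in N (left out, the last holds). Time passes only in rows, so rows that repeat a pose let the fingers close. It gives the time, the measured TCP pose, the force and the opening at its end, in the units of the state.
- status.observe(): the state, without advancing time (a new reading comes with each control period).
- camera(name): name is "scene" or "top" or "wrist"; returns the picture (384x512x3 uint8, red, green, blue); there is no depth.
- camera_info(name): a dict with "intrinsics" (3x3 intrinsics, pixels), "extrinsics" (4x4, takes a point from world to camera coordinates). Camera axes: x right, y up, looking along -z (the intrinsics and any distortion apply to the point x, -y, -z); pixel columns grow to the right and rows downward; lengths in m; the calibration is good to about 2 mm. The wrist camera is an equidistant fisheye: a pixel r from the principal point sees the ray r / f radians off the axis. A picture is of the moment at which its call begins: read the wrist's pose just before it. camera_info takes no time and is no camera call; for the wrist camera it gives the pose at the moment of the call.
- workorder.finish_job(): hands the job in, once; it reports no verdict.
The state is a dict: "t": time; "joints": joint angles; "dq": joint speeds; "joint_efforts": joint torques, N m; "tool_pos": TCP position; "orientation": TCP orientation; "contact_force": force on the tool from outside, world axes, zero at the start; "moment": the same for the moment, N m; "gripper_width": finger opening in m.
Only numpy, scipy, OpenCV 4.12 (cv2) and the standard library are available. Lean on these libraries where they do the work, as an engineer would, in place of code of your own. Each camera call takes 0.05 s, during which the arm holds its last target.

## Working session

There is one attempt and no reset: what is moved stays moved. The work goes in short steps, Python scripts to look and compute and a shell command to move; the robot and the scene stay as the last step left them, time stands still between calls to the robot, and variables do not carry over. Pictures are saved under pics/ and viewed, and the job is handed in when it is done.

```bash
ls; mkdir -p pics; python3 - <<'E'
from cell import status,camera,camera_info
import cv2,numpy as np
print(status.observe())
for n in ("scene","top"):
    i=camera_info(n);print(n,np.array(i["intrinsics"]).round(1).tolist(),np.array(i["extrinsics"]).round(4).tolist(),[k for k in i])
    cv2.imwrite(f"pics/{n}0.png",cv2.resize(camera(n)[:,:,::-1],(800,600),interpolation=cv2.INTER_CUBIC))
E
```

```text
pics
{'t': 0.0, 'joints': array([ 1.21438275e+00,  3.00502996e-01,  1.52158745e+00, -9.99655155e-06,
        1.32071356e+00, -6.65819075e-02]), 'dq': array([ 1.02647073e-03,  9.57199117e-04, -6.43935965e-05, -9.58784504e-05,
        1.11069647e-03, -3.08992988e-04]), 'joint_efforts': array([ 1.54496483e-03, -5.43489790e+01, -3.61801708e+01,  3.33835061e-06,
        4.02431368e-03,  7.33576741e-06]), 'tool_pos': array([0.15716871, 0.52703492, 0.404101  ]), 'orientation': array([-4.53635419e-01, -3.10842044e+00,  1.86343377e-03]), 'contact_force': array([0.85366748, 0.31074531, 0.18525515]), 'moment': array([-0.02491421,  0.05764859, -0.03790008]), 'gripper_width': 0.08519327055882189}
scene [[493.7, 0.0, 250.5], [0.0, 493.7, 193.7], [0.0, 0.0, 1.0]] [[-0.663, 0.7485, -0.013, 0.3207], [-0.4568, -0.3907, 0.7992, 0.126], [0.5931, 0.5358, 0.601, -1.6778], [0.0, 0.0, 0.0, 1.0]] ['intrinsics', 'extrinsics']
top [[416.7, 0.0, 257.3], [0.0, 416.7, 191.9], [0.0, 0.0, 1.0]] [[-0.0298, -0.9995, -0.0045, 0.0355], [0.9756, -0.0301, 0.2176, -0.4819], [-0.2177, 0.0021, 0.976, -1.215], [0.0, 0.0, 0.0, 1.0]] ['intrinsics', 'extrinsics']
```

View pics/scene0.png

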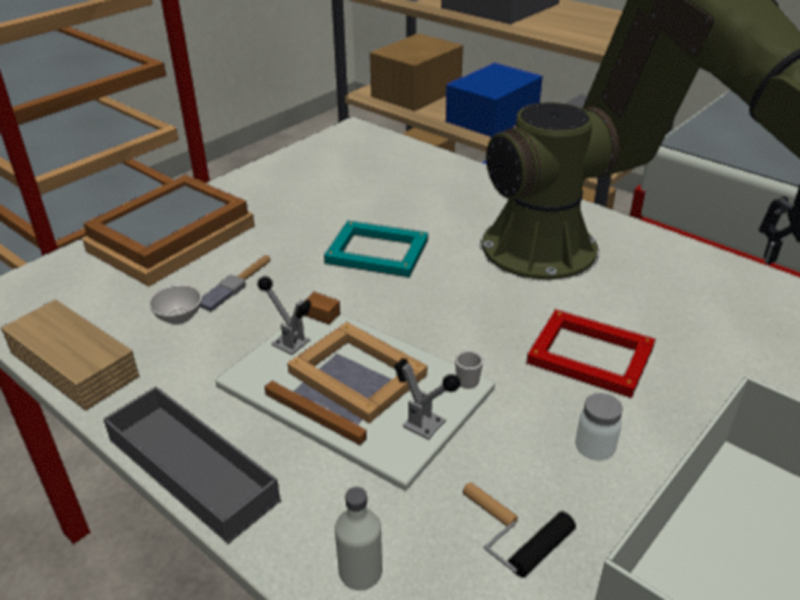

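View pics/top0.png

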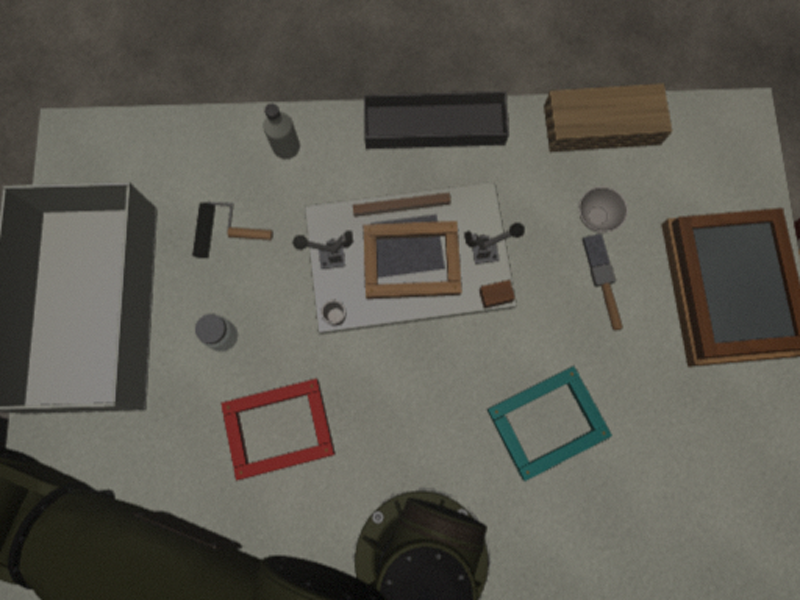

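The pale frame on the white board, at (412,260) in the top view, is the deckle. The red frame (278,428) and the turquoise frame (550,424) are the look-alikes. The clamp knobs are at (300,242) and (517,230), and the fence is at (402,205). I'll confirm this in an enlarged crop.

```bash
python3 - <<'E'
from cell import camera
import cv2,numpy as np
im=camera("top")[:,:,::-1];cv2.imwrite("pics/top_raw.png",im)
c=im[112:217,185:340];cv2.imwrite("pics/topc.png",cv2.resize(c,None,fx=5,fy=5,interpolation=cv2.INTER_CUBIC))
im=camera("scene")[:,:,::-1];cv2.imwrite("pics/scene_raw.png",im)
c=im[170:315,135:320];cv2.imwrite("pics/scenec.png",cv2.resize(c,None,fx=4,fy=4,interpolation=cv2.INTER_CUBIC))
E
```

```text
(no output)
```

View pics/topc.png

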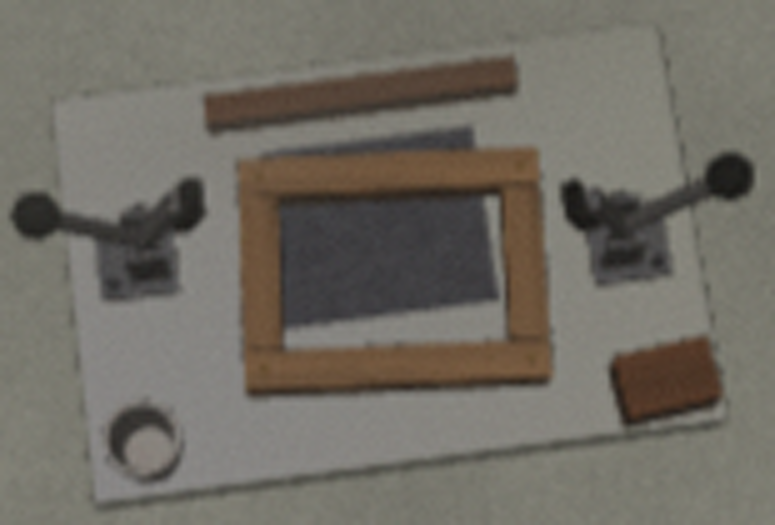

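View pics/scenec.png

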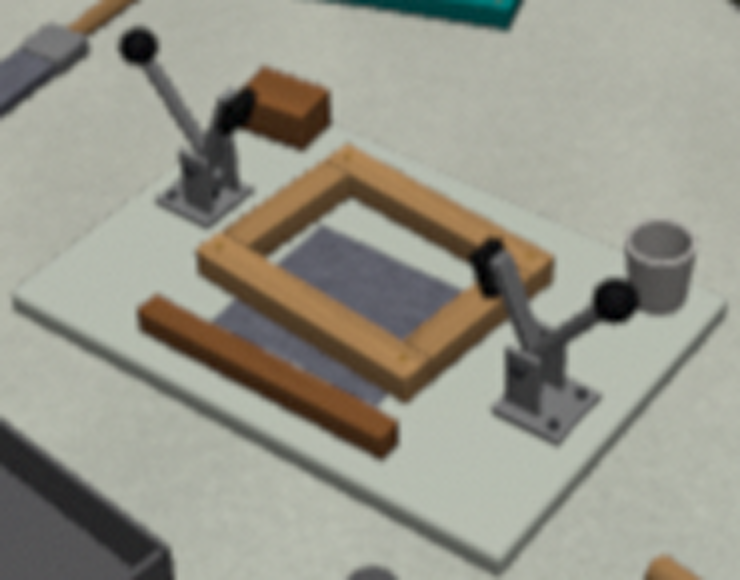

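```bash
cat > h.py <<'E'
import numpy as np,cv2
from cell import camera_info,camera,status
from scipy.optimize import least_squares
def ray(n,u,v,z,inf=None):
    i=inf or camera_info(n);K=np.array(i["intrinsics"]);E=np.array(i["extrinsics"])
    d=np.array([(u-K[0,2])/K[0,0],-(v-K[1,2])/K[1,1],-1.]);R=E[:3,:3];o=-R.T@E[:3,3];d=R.T@d
    return o+d*(z-o[2])/d[2]
def proj(n,P):
    i=camera_info(n);K=np.array(i["intrinsics"]);E=np.array(i["extrinsics"])
    c=np.atleast_2d(P)@E[:3,:3].T+E[:3,3]
    return np.c_[K[0,0]*c[:,0]/-c[:,2]+K[0,2],K[1,1]*-c[:,1]/-c[:,2]+K[1,2]]
def fit(loc,pts):  # 2D rigid: pose x,y,th
    f=lambda p:(np.c_[p[0]+np.cos(p[2])*loc[:,0]-np.sin(p[2])*loc[:,1],p[1]+np.sin(p[2])*loc[:,0]+np.cos(p[2])*loc[:,1]]-pts).ravel()
    r=least_squares(f,[pts[:,0].mean(),pts[:,1].mean(),0]);return r.x,np.abs(r.fun).max()
def crop(u,v,x0=185,y0=112,s=5):return x0+(u+.5)/s-.5,y0+(v+.5)/s-.5
E
python3 - <<'E'
from h import *
W=lambda l,z:np.array([ray("top",*crop(*p),z)[:2] for p in l])
b=W([(53,100),(657,25),(727,415),(96,492)],.02)
print(fit(np.array([[.135,.2],[.135,-.2],[-.135,-.2],[-.135,.2]]),b))
d=W([(238,158),(537,148),(551,372),(247,381)],.045);print(d.round(3))
print("deckle",fit(np.array([[.075,.095],[.075,-.095],[-.075,-.095],[-.075,.095]]),d))
f=W([(206,95),(514,57),(516,88),(208,124)],.042);print("fence",f.round(3))
print("knobs",W([(37,215),(730,175)],.134).round(3))
print("block",W([(615,360),(708,338),(720,398),(628,420)],.055).round(3),"pot",W([(142,437)],.07))
E
```

```text
(array([0.58597543, 0.00517979, 0.09932135]), np.float64(0.006146931891433172))
[[ 0.644  0.095]
 [ 0.645 -0.093]
 [ 0.5   -0.095]
 [ 0.5    0.092]]
deckle (array([ 5.72063420e-01, -1.63504410e-04,  7.27820611e-03]), np.float64(0.003404559440224997))
fence [[ 0.688  0.115]
 [ 0.707 -0.082]
 [ 0.686 -0.082]
 [ 0.668  0.114]]
knobs [[ 0.582  0.207]
 [ 0.593 -0.196]]
block [[ 0.504 -0.133]
 [ 0.516 -0.191]
 [ 0.478 -0.196]
 [ 0.466 -0.139]] pot [[0.46143058 0.15411446]]
```

```bash
cat >> h.py <<'E'
from scipy.spatial.transform import Rotation as Rn
TH=0.0993; BO=np.array([.586,.005])
def go(x,y,z,yaw):  # target: flange pos world, tool y axis at yaw(+90deg)
    s=status.observe();R=Rn.from_rotvec(s["orientation"]);p=s["tool_pos"]
    c,n=np.cos(yaw),np.sin(yaw)
    T=Rn.from_matrix(np.array([[-c,-n,0],[-n,c,0],[0,0,-1]]))
    print("t",round(s["t"],2),"pos",p.round(4),"F",s["contact_force"].round(1),"w",round(s["gripper_width"],4))
    print("shift cm",(R.inv().apply(np.array([x,y,z])-p)*100).round(2),"turn deg",np.degrees((R.inv()*T).as_rotvec()).round(2))
def b2w(x,y):return BO+np.array([[np.cos(TH),-np.sin(TH)],[np.sin(TH),np.cos(TH)]])@np.array([x,y])
def w2b(p):return np.array([[np.cos(TH),np.sin(TH)],[-np.sin(TH),np.cos(TH)]])@(np.array(p)[:2]-BO)
E
python3 -c "
from h import *
p=b2w(-.1295,-.0034);print(p);go(*p,.404,TH)"
```

```text
[ 0.45747501 -0.01122148]
t 0.2 pos [0.1572 0.527  0.4043] F [0.4 0.3 0.3] w 0.0855
shift cm [-44.16 -43.     0.06] turn deg [-4.000e-02 -1.000e-02 -2.229e+01]
```

```bash
python3 -m inch '[1,-3,-3,0,0,0,-2, 1,-6,-6,0,0,0,-4, 1,-9,-9,0,0,0,-6, 1,-12,-12,0,0,0,-8, 1,-15,-14.6,0,0,0,-10, 1,-18,-17.5,0,0,0,-12, 1,-21,-20.4,0,0,0,-14, 1,-24,-23.4,0,0,0,-16, 1,-27,-26.3,0,0,0,-18, 1,-30,-29.2,0,0,0,-20, 1,-33,-32.1,0,0,0,-22, 1,-36,-35,0,0,0,-22.3]'; python3 -c "
from h import *
p=b2w(-.1295,-.0034);go(*p,.26,TH)"
```

```text
t: 1.2
tool_pos: [0.4014, 0.0886, 0.4048]
orientation: [-0.159, 3.137, -0.001]
contact_force: [0.8, 0.4, 0.8]
gripper_width: 0.0852
t 1.2 pos [0.4014 0.0886 0.4048] F [0.8 0.4 0.8] w 0.0852
shift cm [ -4.56 -10.49  14.49] turn deg [-0.03  0.02  0.13]
```

```bash
python3 -m inch '[1,-1,-2.5,1,0,0,0, 1,-2,-5,3,0,0,0, 1,-3.3,-7.5,5,0,0,0, 1,-4.5,-10.4,7,0,0,0, 1,-4.56,-10.5,9.5,0,0,0, 1,-4.56,-10.5,12,0,0,0, 1,-4.56,-10.5,14,0,0,0, 1,-4.56,-10.5,14.5,0,0,0, 1,-4.56,-10.5,15.5,0,0,0, 1,-4.56,-10.5,16.5,0,0,0, 1,-4.56,-10.5,16.5,0,0,0]'; python3 - <<'E'
from h import *
p=b2w(-.1295,-.0034);go(*p,.21,TH)
im=camera("scene")[:,:,::-1]
cv2.imwrite("pics/s1.png",cv2.resize(im[150:320,130:330],None,fx=3.5,fy=3.5,interpolation=cv2.INTER_CUBIC))
cv2.imwrite("pics/w1.png",cv2.resize(camera("wrist")[:,:,::-1],(640,480)))
E
```

```text
t: 2.12
tool_pos: [0.4573, -0.0112, 0.2389]
orientation: [0.16, -3.137, 0.001]
contact_force: [-1.1, -0.9, -0.7]
gripper_width: 0.0857
t 2.12 pos [ 0.4573 -0.0112  0.2389] F [-1.1 -0.9 -0.7] w 0.0857
shift cm [-0.02  0.    2.89] turn deg [-0.02 -0.05  0.14]
```

View pics/s1.png

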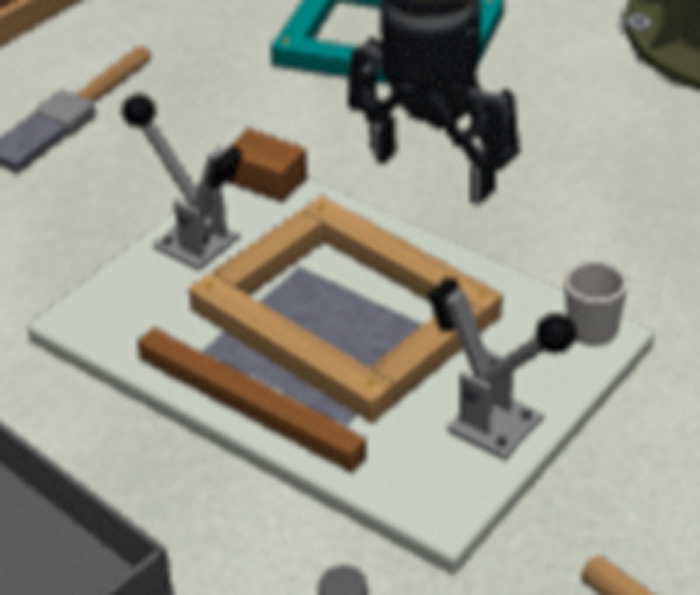

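View pics/w1.png

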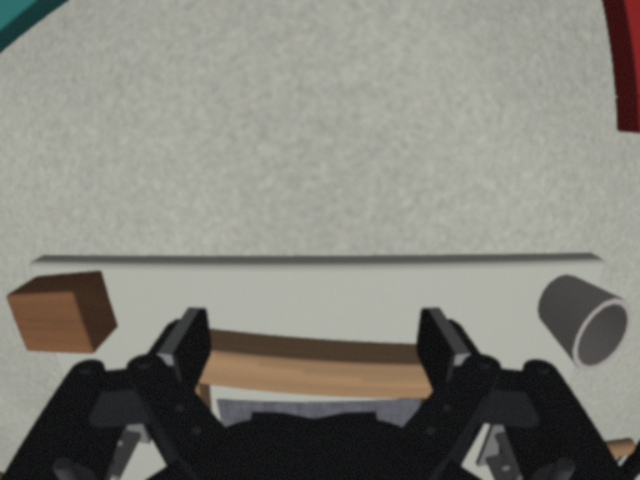

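```bash
python3 - <<'E'
from h import *
p=np.array([.4573,-.0112]);yt=np.array([-np.sin(TH),np.cos(TH)]);xb=np.array([np.cos(TH),np.sin(TH)])
for s in (.047,-.047):
  for L in (.15,.16,.173):
    q=proj("scene",[*(p+yt*s),.2389-L])[0];print(s,L,((q-[130,150])*3.5).round())
E
```

```text
0.047 0.15 [481. 184.]
0.047 0.16 [481. 194.]
0.047 0.173 [481. 207.]
-0.047 0.15 [384. 142.]
-0.047 0.16 [384. 152.]
-0.047 0.173 [385. 165.]
```

```bash
python3 -m inch '[1,0,0,1.5,0,0,0, 1,0,0,3,0,0,0, 1,0,0,4.2,0,0,0, 1,0,0,4.2,0,0,0]'; python3 - <<'E'
from h import *
p=b2w(-.1295,-.0034);go(*p,.19,TH)
im=camera("scene")[:,:,::-1]
cv2.imwrite("pics/s2.png",cv2.resize(im[150:250,200:300],None,fx=6,fy=6,interpolation=cv2.INTER_CUBIC))
E
```

```text
t: 2.55
tool_pos: [0.4574, -0.0112, 0.1973]
orientation: [0.16, -3.137, 0.001]
contact_force: [-0.6, 0.9, -0.4]
gripper_width: 0.0853
t 2.55 pos [ 0.4574 -0.0112  0.1973] F [-0.6  0.9 -0.4] w 0.0853
shift cm [-0.01 -0.    0.73] turn deg [-0.02 -0.05  0.14]
```

View pics/s2.png

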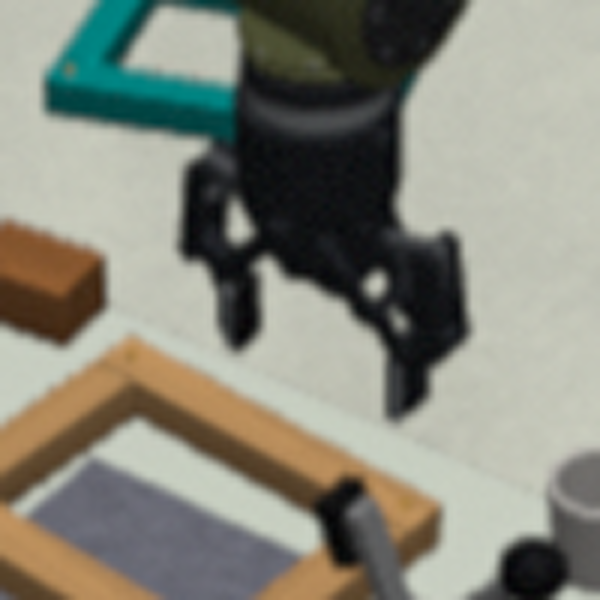

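```bash
python3 - <<'E'
from h import *
p=np.array([.4574,-.0112]);yt=np.array([-np.sin(TH),np.cos(TH)]);xb=np.array([np.cos(TH),np.sin(TH)])
for s in (.046,-.046):
 for dx in (0,.011):
  for L in (.15,.16,.173):
    q=proj("scene",[*(p+yt*s+xb*dx),.1973-L])[0];print(s,dx,L,((q-[200,150])*6).round())
E
```

```text
0.046 0 0.15 [403. 385.]
0.046 0 0.16 [402. 402.]
0.046 0 0.173 [402. 424.]
0.046 0.011 0.15 [389. 398.]
0.046 0.011 0.16 [389. 415.]
0.046 0.011 0.173 [389. 436.]
-0.046 0 0.15 [242. 315.]
-0.046 0 0.16 [243. 332.]
-0.046 0 0.173 [244. 353.]
-0.046 0.011 0.15 [228. 327.]
-0.046 0.011 0.16 [229. 343.]
-0.046 0.011 0.173 [230. 365.]
```

```bash
python3 -m inch '[1,0,0,0.4,0,0,0, 1,0,0,0.8,0,0,0, 1,-0.3,0,0.9,0,0,0, 1,-0.7,0,0.9,0,0,0, 1,-1.1,0,0.9,0,0,0, 1,-1.5,0,0.9,0,0,0, 1,-1.8,0,0.9,0,0,0, 1,-2.1,0,0.9,0,0,0, 1,-2.4,0,0.9,0,0,0, 1,-2.7,0,0.9,0,0,0, 1,-3,0,0.9,0,0,0, 1,-3,0,0.9,0,0,0]'; python3 - <<'E'
from h import *
go(*b2w(-.066,-.0034),.188,TH);print(w2b(status.observe()["tool_pos"]))
im=camera("scene")[:,:,::-1]
cv2.imwrite("pics/s3.png",cv2.resize(im[160:310,130:290],None,fx=4.5,fy=4.5,interpolation=cv2.INTER_CUBIC))
E
```

```text
t: 3.6
tool_pos: [0.488, -0.0082, 0.1894]
orientation: [-0.16, 3.137, -0.001]
contact_force: [-0.1, 1.4, -0.5]
gripper_width: 0.0855
t 3.6 pos [ 0.488  -0.0082  0.1894] F [-0.1  1.4 -0.5] w 0.0855
shift cm [-3.28 -0.01  0.14] turn deg [-0.03  0.02  0.15]
[-0.09883669 -0.00342167]
```

View pics/s3.png

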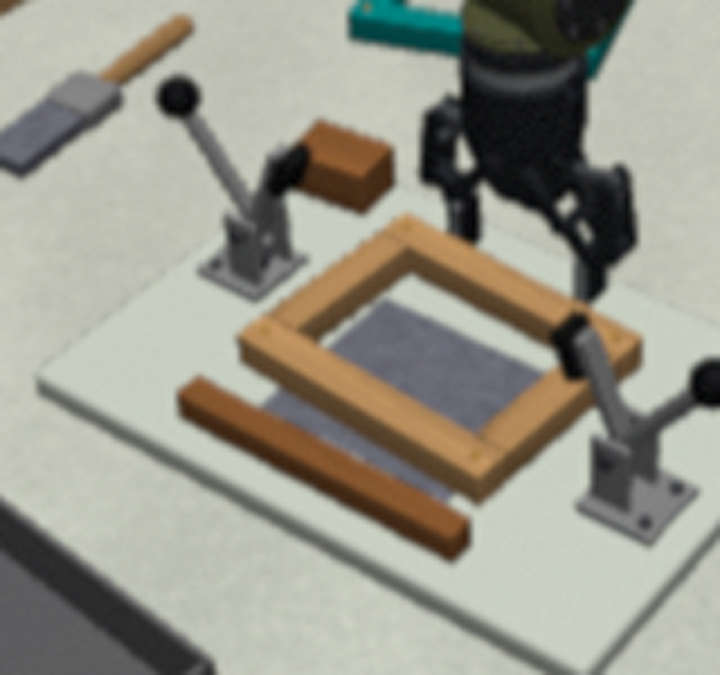

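```bash
python3 -m inch '[1,-0.3,0,0.1,0,0,0, 1,-0.6,0,0.15,0,0,0, 1,-0.9,0,0.15,0,0,0, 1,-1.2,0,0.15,0,0,0, 1,-1.5,0,0.15,0,0,0, 1,-1.8,0,0.15,0,0,0, 1,-2.0,0,0.15,0,0,0, 1,-2.2,0,0.15,0,0,0, 1,-2.4,0,0.15,0,0,0, 1,-2.6,0,0.15,0,0,0, 1,-2.6,0,0.15,0,0,0]'; python3 - <<'E'
from h import *
go(*b2w(-.066,-.0034),.188,TH);print(w2b(status.observe()["tool_pos"]))
im=camera("scene")[:,:,::-1]
cv2.imwrite("pics/s4.png",cv2.resize(im[160:310,130:290],None,fx=4.5,fy=4.5,interpolation=cv2.INTER_CUBIC))
E
```

```text
t: 4.57
tool_pos: [0.5141, -0.0055, 0.1879]
orientation: [-0.16, 3.136, -0.001]
contact_force: [0.6, 0.2, -0.4]
gripper_width: 0.0851
t 4.57 pos [ 0.5141 -0.0055  0.1879] F [ 0.6  0.2 -0.4] w 0.0851
shift cm [-0.66 -0.02 -0.01] turn deg [-0.03  0.07  0.16]
[-0.07263029 -0.003266  ]
```

View pics/s4.png

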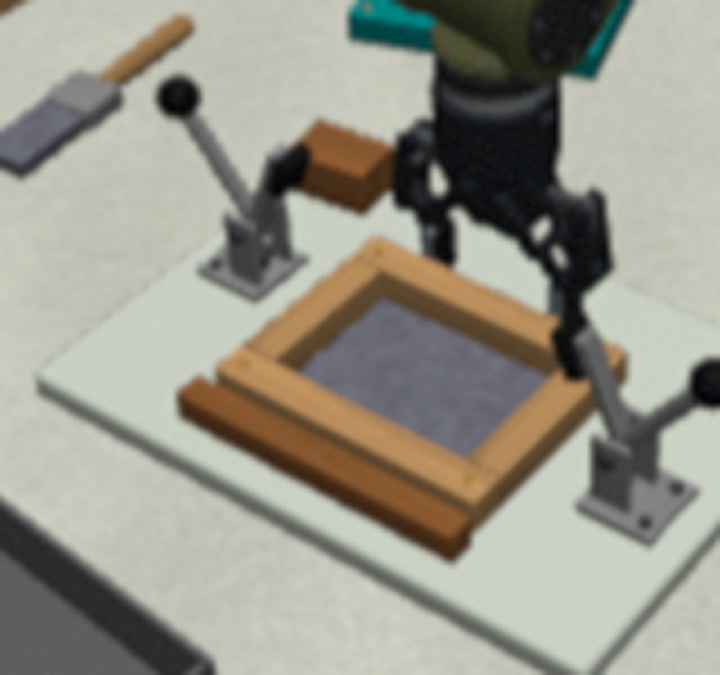

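```bash
python3 -m inch '[1,-0.2,0,0,0,0,0, 1,-0.4,0,0,0,0,0, 1,-0.6,0,0,0,0,0, 1,-0.75,0,0,0,0,0, 1,-0.75,0,0,0,0,0]'; python3 - <<'E'
from h import *
go(*b2w(-.066,-.0034),.188,TH);print(w2b(status.observe()["tool_pos"]))
im=camera("scene")[:,:,::-1]
cv2.imwrite("pics/s5.png",cv2.resize(im[220:310,150:270],None,fx=6.5,fy=6.5,interpolation=cv2.INTER_CUBIC))
E
```

```text
t: 5.03
tool_pos: [0.5207, -0.0049, 0.1878]
orientation: [0.16, -3.134, 0.001]
contact_force: [-17.6, -3.6, 11.0]
gripper_width: 0.0854
t 5.03 pos [ 0.5207 -0.0049  0.1878] F [-17.6  -3.6  11. ] w 0.0854
shift cm [ 0.   -0.01 -0.02] turn deg [-0.02 -0.19  0.17]
[-0.06596389 -0.00333636]
```

View pics/s5.png

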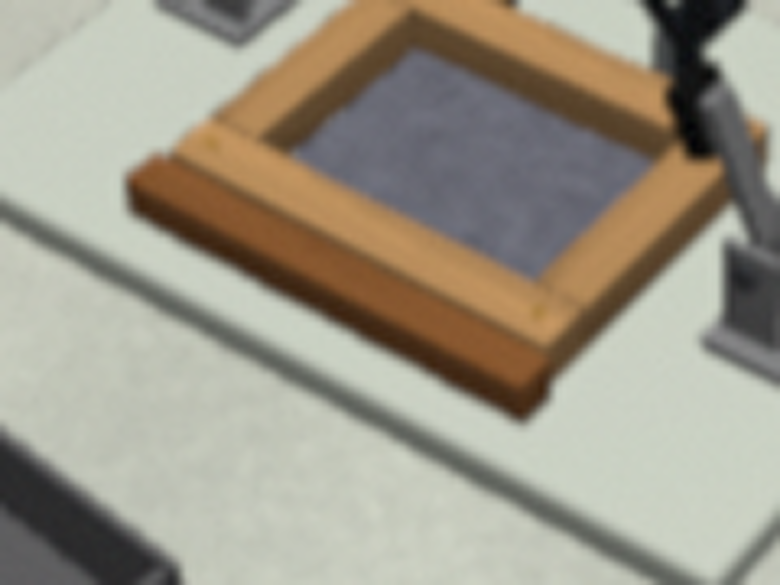

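```bash
python3 -m inch '[1,0.2,0,0,0,0,0, 1,0.5,0,0,0,0,0, 1,1.5,0,0,0,0,0, 1,3,0,-0.5,0,0,0, 1,5,0,-2,0,0,0, 1,7,0,-4,0,0,0, 1,7,0,-8,0,0,0, 1,7,0,-12,0,0,0, 1,7,0,-16,0,0,0,1,7,0,-16,0,0,0]'; python3 - <<'E'
from h import *
go(*b2w(-.066,-.0034),.188,TH)
im=camera("top")[:,:,::-1];cv2.imwrite("pics/top6_raw.png",im)
cv2.imwrite("pics/t6.png",cv2.resize(im[112:217,185:340],None,fx=5,fy=5,interpolation=cv2.INTER_CUBIC))
im=camera("scene")[:,:,::-1]
cv2.imwrite("pics/s6.png",cv2.resize(im[200:310,150:270],None,fx=6.5,fy=5.4,interpolation=cv2.INTER_CUBIC))
E
```

```text
t: 5.92
tool_pos: [0.4522, -0.0119, 0.3554]
orientation: [-0.16, 3.129, -0.004]
contact_force: [0.5, 0.6, 1.4]
gripper_width: 0.0853
t 5.92 pos [ 0.4522 -0.0119  0.3554] F [0.5 0.6 1.4] w 0.0853
shift cm [-6.73  0.04 16.8 ] turn deg [-0.16  0.5   0.18]
```

View pics/t6.png

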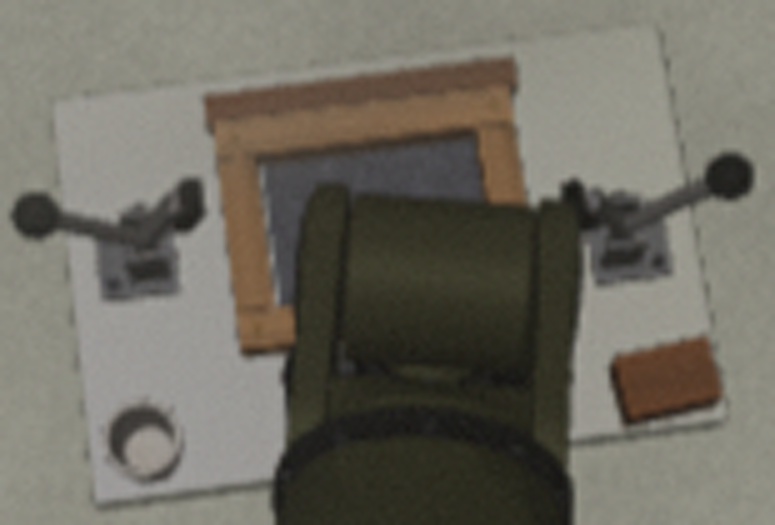

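View pics/s6.png

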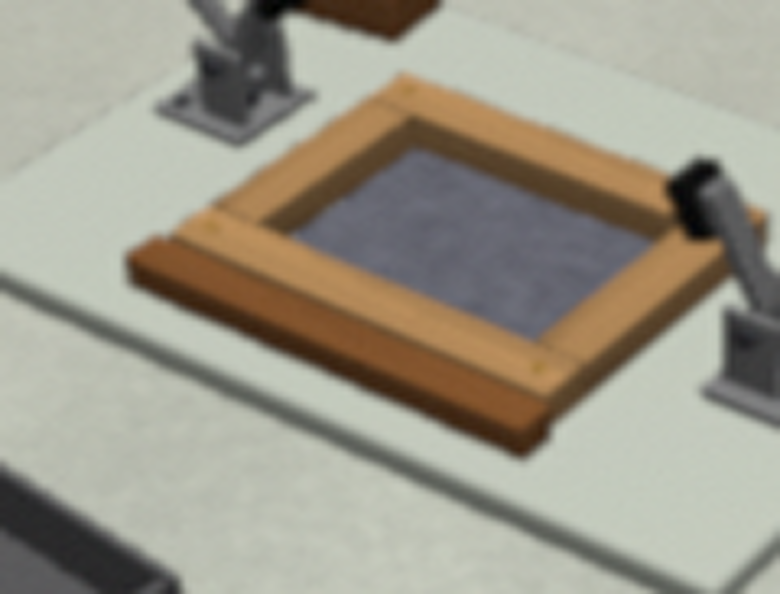

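```bash
python3 -c "
from h import *
print(w2b([.582,.207]),w2b([.593,-.196]),status.observe()['joints'].round(2))
go(*b2w(.016,.262),.37,TH)"
```

```text
[0.01604536 0.20140146] [-0.012961   -0.20070379] [-0.11  0.14  1.85 -0.    1.15 -1.78]
t 6.02 pos [ 0.4515 -0.0119  0.3495] F [-0.3  0.4 -1. ] w 0.0852
shift cm [-15.23  26.5   -2.07] turn deg [-0.07  0.06  0.17]
```

```bash
python3 -m inch '[0,0,1,-2,0,0,0, 0,0,3.5,-2,0,0,0, 0,-1,6.5,-2,0,0,0, 0,-2.5,9.5,-2,0,0,0, 0,-4,12.5,-2,0,0,0, 0,-6,15.5,-2,0,0,0, 0,-8,18.5,-2,0,0,0, 0,-10,21.5,-2,0,0,0, 0,-12,24,-2,0,0,0, 0,-14,26,-2,0,0,0, 0,-15.2,26.5,-2,0,0,0, 0,-15.2,26.5,-2,0,0,0]' 40; python3 -c "
from h import *
go(*b2w(.016,.262),.286,TH)"
```

```text
t: 7.02
tool_pos: [0.5768, 0.2688, 0.3666]
orientation: [0.163, -3.136, 0.003]
contact_force: [-0.3, -0.4, -0.2]
gripper_width: -0.0003
t 7.02 pos [0.5768 0.2688 0.3666] F [-0.3 -0.4 -0.2] w -0.0003
shift cm [ 0.08 -0.13  8.06] turn deg [-0.1  -0.09  0.25]
```

```bash
python3 -m inch '[0,0,0,2,0,0,0, 0,0,0,4,0,0,0, 0,0,0,6,0,0,0, 0,0,0,8,0,0,0, 0,0,0,8,0,0,0]'; python3 - <<'E'
from h import *
go(*b2w(.016,.168),.286,TH);print(w2b(status.observe()["tool_pos"]))
im=camera("scene")[:,:,::-1]
cv2.imwrite("pics/s7.png",cv2.resize(im[180:320,200:340],None,fx=4.2,fy=4.2,interpolation=cv2.INTER_CUBIC))
im=camera("top")[:,:,::-1]
cv2.imwrite("pics/t7.png",cv2.resize(im[112:217,165:320],None,fx=5,fy=5,interpolation=cv2.INTER_CUBIC))
E
```

```text
t: 7.43
tool_pos: [0.5756, 0.2679, 0.2813]
orientation: [0.162, -3.129, 0.007]
contact_force: [-0.8, -0.1, -1.3]
gripper_width: -0.0001
t 7.43 pos [0.5756 0.2679 0.2813] F [-0.8 -0.1 -1.3] w -0.0001
shift cm [ 0.02 -9.47 -0.43] turn deg [-0.22 -0.52  0.23]
[0.01573476 0.26265155]
```

View pics/s7.png

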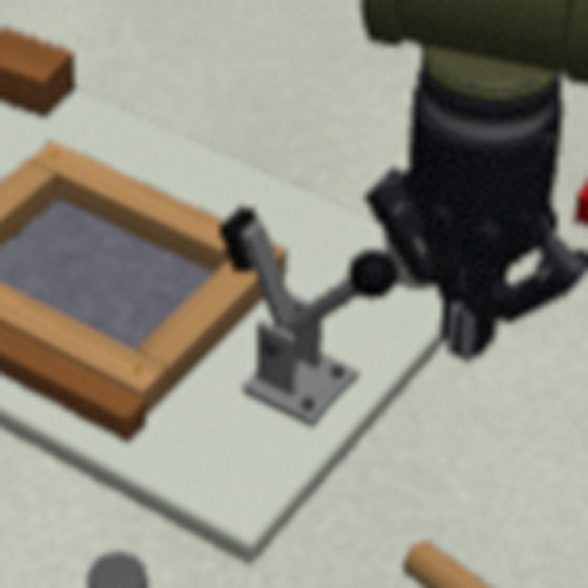

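View pics/t7.png

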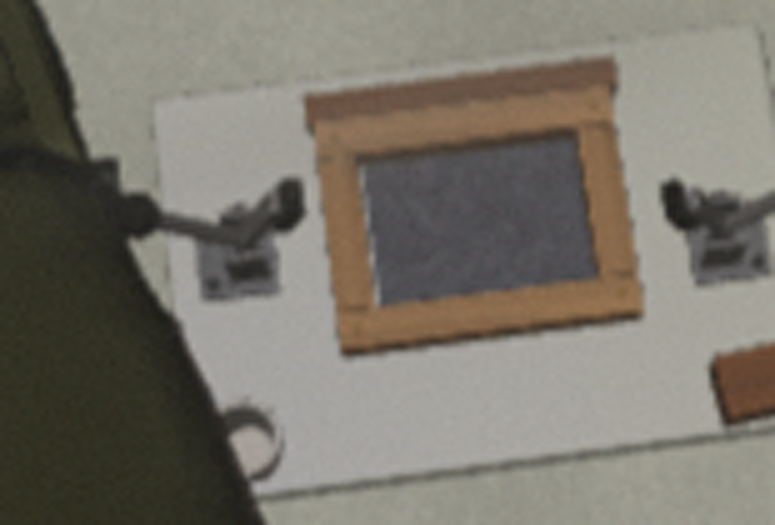

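```bash
python3 -m inch '[0,0,1,-1,0,0,4, 0,0,2,-2,0,0,11, 0,0,3,-3,0,0,18, 0,0,3,-3,0,0,25, 0,0,3,-3,0,0,32, 0,0,3,-3,0,0,39, 0,0,3,-3,0,0,46, 0,0,3,-3,0,0,53, 0,0,3,-3,0,0,60, 0,0,3,-3,0,0,67, 0,0,3,-3,0,0,74, 0,0,3,-3,0,0,81]'; python3 -c "
from h import *
print(status.observe()['joints'].round(2));go(*b2w(.016,.252),.286,TH-np.pi/2)"
```

```text
t: 8.53
tool_pos: [0.5735, 0.2981, 0.3178]
orientation: [1.922, 2.485, -0.003]
contact_force: [-0.1, 0.2, 0.8]
gripper_width: -0.0005
[ 0.42  0.59  1.31 -0.    1.24  0.17]
t 8.53 pos [0.5735 0.2981 0.3178] F [-0.1  0.2  0.8] w -0.0005
shift cm [-4.03 -0.69  3.18] turn deg [-0.07  0.08  8.88]
```

```bash
python3 -m inch '[0,0,0,0,0,0,7, 0,-0.5,-0.3,0.5,0,0,8.9, 0,-1.5,-0.7,1.5,0,0,8.9, 0,-2.5,-0.7,2.5,0,0,8.9, 0,-3.5,-0.7,3.1,0,0,8.9, 0,-4,-0.7,3.1,0,0,8.9, 0,-4,-0.7,3.1,0,0,8.9]'; python3 - <<'E'
from h import *
go(*b2w(.016,.165),.286,TH-np.pi/2);print(w2b(status.observe()["tool_pos"]))
im=camera("scene")[:,:,::-1]
cv2.imwrite("pics/s8.png",cv2.resize(im[180:320,200:340],None,fx=4.2,fy=4.2,interpolation=cv2.INTER_CUBIC))
E
```

```text
t: 9.12
tool_pos: [0.5773, 0.2564, 0.2871]
orientation: [2.11, 2.327, -0.003]
contact_force: [0.5, -0.0, 0.2]
gripper_width: 0.0002
t 9.12 pos [0.5773 0.2564 0.2871] F [ 0.5 -0.   0.2] w 0.0002
shift cm [-8.6  -0.02  0.12] turn deg [-0.06  0.09 -0.09]
[0.01630201 0.25102068]
```

View pics/s8.png

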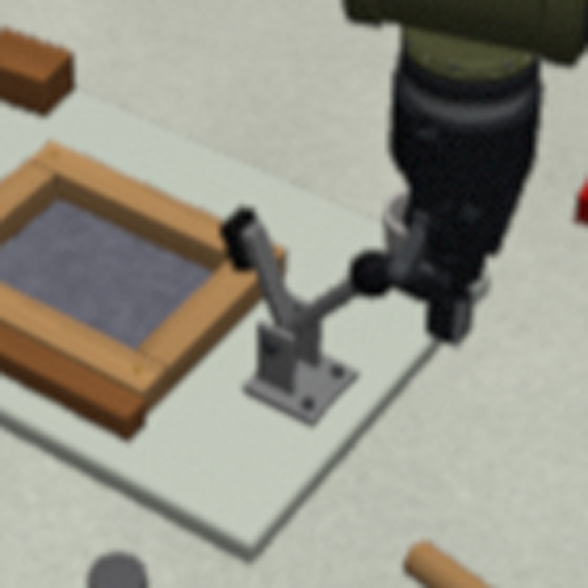

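```bash
python3 -m inch '[0,-0.7,0,0.1,0,0,0, 0,-1.4,0,0.1,0,0,0, 0,-2.1,0,0.1,0,0,0, 0,-2.7,0,0.1,0,0,0, 0,-3.3,0,0.1,0,0,0, 0,-3.9,0,0.1,0,0,0, 0,-4.5,0,0.1,0,0,0]'; python3 - <<'E'
from h import *
go(*b2w(.016,.165),.286,TH-np.pi/2);print(w2b(status.observe()["tool_pos"]))
im=camera("scene")[:,:,::-1]
cv2.imwrite("pics/s9.png",cv2.resize(im[180:320,200:340],None,fx=4.2,fy=4.2,interpolation=cv2.INTER_CUBIC))
E
```

```text
t: 9.75
tool_pos: [0.5817, 0.2129, 0.2882]
orientation: [2.108, 2.328, 0.005]
contact_force: [-0.3, 8.2, 5.7]
gripper_width: 0.0002
t 9.75 pos [0.5817 0.2129 0.2882] F [-0.3  8.2  5.7] w 0.0002
shift cm [-4.23 -0.03  0.22] turn deg [ 0.17 -0.07 -0.02]
[0.01629608 0.2072604 ]
```

View pics/s9.png

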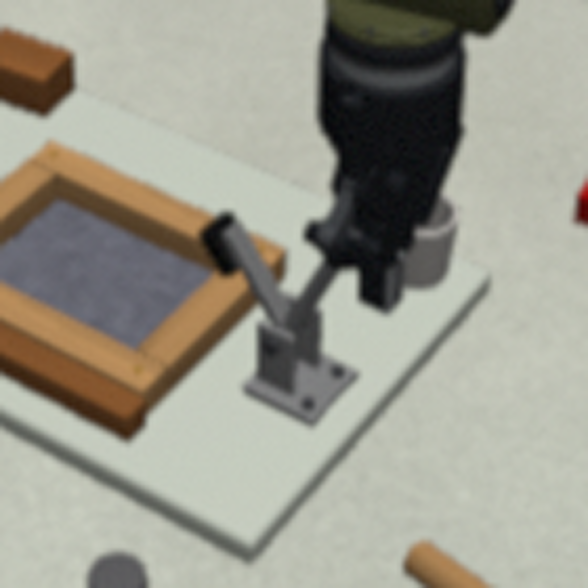

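```bash
python3 -m inch '[0,-0.6,0,0.2,0,0,0, 0,-1.2,0,0.2,0,0,0, 0,-1.8,0,0.2,0,0,0, 0,-2.4,0,0.2,0,0,0, 0,-3,0,0.2,0,0,0, 0,-3.5,0,0.2,0,0,0, 0,-4,0,0.2,0,0,0, 0,-4.2,0,0.2,0,0,0]'; python3 - <<'E'
from h import *
go(*b2w(.016,.165),.286,TH-np.pi/2);print(w2b(status.observe()["tool_pos"]))
im=camera("scene")[:,:,::-1]
cv2.imwrite("pics/s10.png",cv2.resize(im[180:320,200:340],None,fx=4.2,fy=4.2,interpolation=cv2.INTER_CUBIC))
E
```

```text
t: 10.47
tool_pos: [0.586, 0.169, 0.2857]
orientation: [2.11, 2.326, 0.002]
contact_force: [-0.8, 0.1, 0.1]
gripper_width: -0.0001
t 10.47 pos [0.586  0.169  0.2857] F [-0.8  0.1  0.1] w -0.0001
shift cm [ 0.18 -0.03 -0.03] turn deg [ 0.11 -0.01 -0.1 ]
[0.01630423 0.16319864]
```

View pics/s10.png

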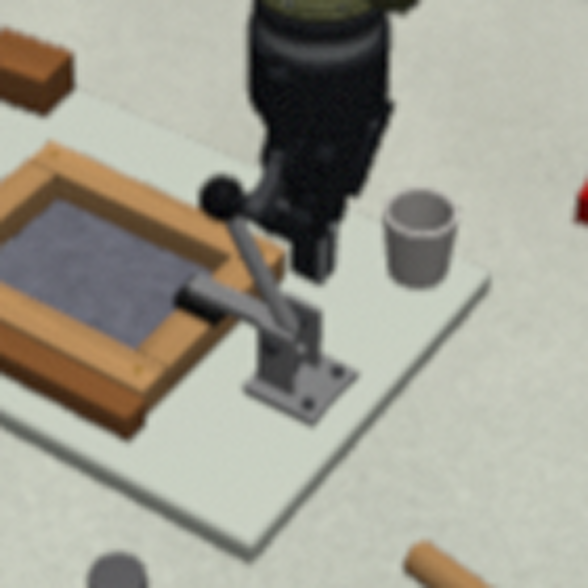

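```bash
python3 -m inch '[0,1.5,0,0,0,0,0, 0,4,0,-0.5,0,0,0, 0,5,0,-3,0,0,0, 0,5,0,-6,0,0,0, 0,5,0,-9,0,0,0, 0,4,-0.5,-11,0,0,0, 0,1,-1,-11,0,0,0, 0,-2,-1.5,-11,0,0,0, 0,-5.5,-2,-11,0,0,0, 0,-9,-2.5,-11,0,0,0, 0,-12.5,-2.9,-11,0,0,0, 0,-16,-2.9,-11,0,0,0]'; python3 -c "
from h import *
go(*b2w(-.013,-.262),.39,TH-np.pi/2)"
```

```text
t: 11.52
tool_pos: [0.5721, 0.0064, 0.3959]
orientation: [2.109, 2.327, 0.003]
contact_force: [0.7, -0.5, -0.4]
gripper_width: -0.0001
t 11.52 pos [0.5721 0.0064 0.3959] F [ 0.7 -0.5 -0.4] w -0.0001
shift cm [-26.47   0.1    0.58] turn deg [ 0.12 -0.02 -0.06]
```

```bash
python3 -m inch '[0,-3,0,0.5,0,0,0, 0,-6.5,0,0.5,0,0,0, 0,-10,0,0.5,0,0,0, 0,-13.5,0,0.5,0,0,0, 0,-17,0,0.5,0,0,0, 0,-20.5,0,0.5,0,0,0, 0,-24,0,0.5,0,0,0, 0,-26.3,0.1,0.6,0,0,0, 0,-26.5,0.1,3,0,0,0, 0,-26.5,0.1,6,0,0,0, 0,-26.5,0.1,9,0,0,0, 0,-26.5,0.1,9,0,0,0]'; python3 - <<'E'
from h import *
go(*b2w(-.013,-.252),.286,TH-np.pi/2);print(w2b(status.observe()["tool_pos"]))
im=camera("scene")[:,:,::-1]
cv2.imwrite("pics/s11.png",cv2.resize(im[120:320,110:330],None,fx=3.4,fy=3,interpolation=cv2.INTER_CUBIC))
E
```

```text
t: 12.52
tool_pos: [0.5989, -0.2561, 0.2994]
orientation: [-2.104, -2.322, 0.001]
contact_force: [0.5, -0.7, -1.1]
gripper_width: 0.0003
t 12.52 pos [ 0.5989 -0.2561  0.2994] F [ 0.5 -0.7 -1.1] w 0.0003
shift cm [0.91 0.01 1.35] turn deg [-0.34 -0.31 -0.04]
[-0.01305338 -0.26112932]
```

View pics/s11.png

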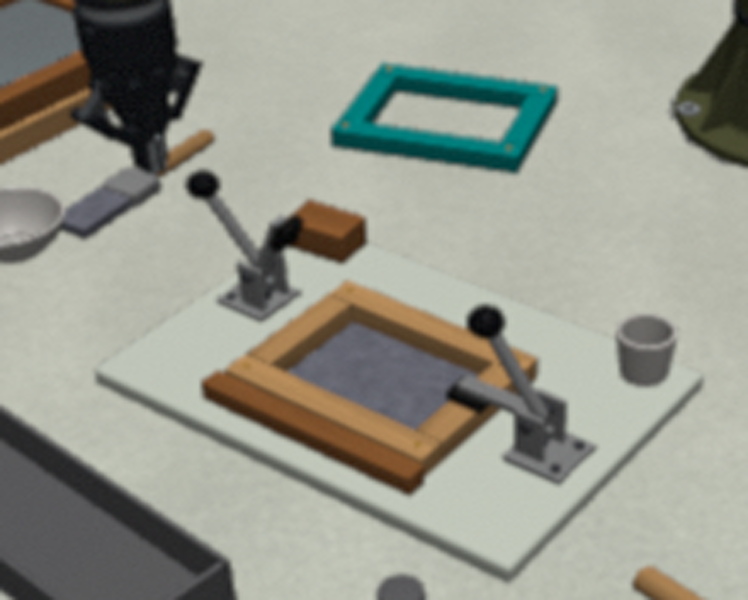

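```bash
python3 -m inch '[0,0,0,0.7,0,0,0, 0,0.5,0,1.3,0,0,0, 0,1.2,0,1.3,0,0,0, 0,1.9,0,1.3,0,0,0, 0,2.6,0,1.3,0,0,0, 0,3.2,0,1.3,0,0,0, 0,3.8,0,1.3,0,0,0, 0,4.4,0,1.3,0,0,0, 0,5,0,1.3,0,0,0, 0,5.4,0,1.3,0,0,0]'; python3 - <<'E'
from h import *
go(*b2w(-.013,-.165),.286,TH-np.pi/2);print(w2b(status.observe()["tool_pos"]))
im=camera("scene")[:,:,::-1]
cv2.imwrite("pics/s12.png",cv2.resize(im[120:320,110:330],None,fx=3.4,fy=3,interpolation=cv2.INTER_CUBIC))
E
```

```text
t: 13.4
tool_pos: [0.5942, -0.203, 0.2927]
orientation: [2.109, 2.327, 0.001]
contact_force: [1.0, -8.8, 6.7]
gripper_width: -0.0003
t 13.4 pos [ 0.5942 -0.203   0.2927] F [ 1.  -8.8  6.7] w -0.0003
shift cm [ 4.28 -0.06  0.66] turn deg [ 0.08  0.04 -0.06]
[-0.01248582 -0.20779057]
```

View pics/s12.png

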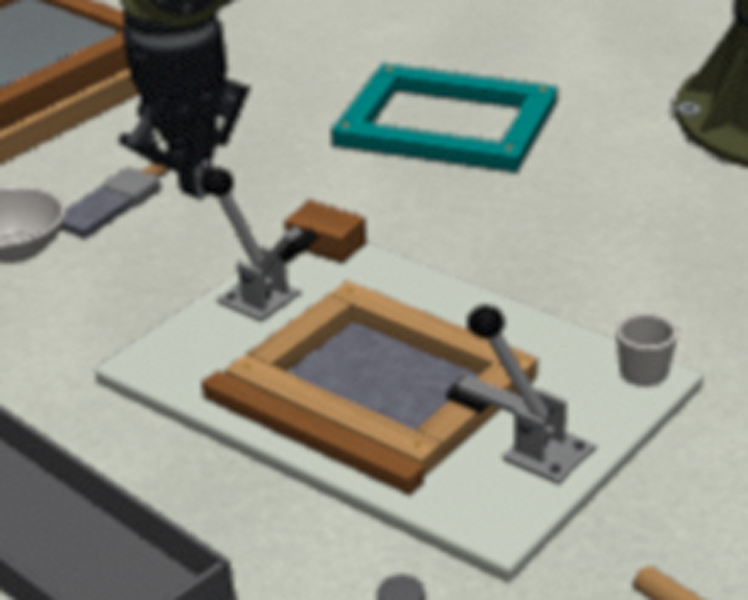

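```bash
python3 -m inch '[0,0.6,0,0.3,0,0,0, 0,1.2,0,0.5,0,0,0, 0,1.8,0,0.5,0,0,0, 0,2.4,0,0.5,0,0,0, 0,3,0,0.5,0,0,0, 0,3.5,0,0.5,0,0,0, 0,4,0,0.5,0,0,0, 0,4.3,0,0.5,0,0,0]'; python3 - <<'E'
from h import *
go(*b2w(-.013,-.165),.286,TH-np.pi/2);print(w2b(status.observe()["tool_pos"]))
im=camera("scene")[:,:,::-1]
cv2.imwrite("pics/s13.png",cv2.resize(im[120:320,110:330],None,fx=3.4,fy=3,interpolation=cv2.INTER_CUBIC))
E
```

```text
t: 14.12
tool_pos: [0.5899, -0.1587, 0.2872]
orientation: [-2.109, -2.329, -0.001]
contact_force: [0.2, 0.3, 0.1]
gripper_width: 0.0004
t 14.12 pos [ 0.5899 -0.1587  0.2872] F [0.2 0.3 0.1] w 0.0004
shift cm [-0.17 -0.06  0.12] turn deg [ 0.02 -0.03 -0.01]
[-0.01237937 -0.16326108]
```

View pics/s13.png

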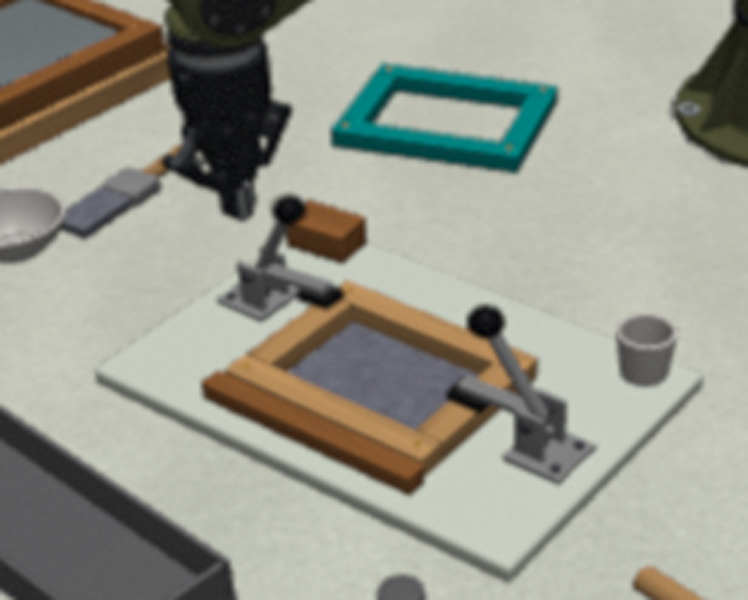

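```bash
python3 -m inch '[0,-1.5,0,0,0,0,0, 0,-4,0,-0.5,0,0,0, 0,-5,0,-3,0,0,0, 0,-5,0,-6,0,0,0, 0,-5,0,-9,0,0,0, 0,-7,1,-11,0,0,0, 0,-10,1,-11,0,0,0, 0,-13,1,-11,0,0,0, 0,-15,1,-11,0,0,0, 0,-15,1,-11,0,0,0]'; python3 - <<'E'
from h import *
go(*b2w(-.013,-.165),.286,TH-np.pi/2)
im=camera("top")[:,:,::-1];cv2.imwrite("pics/top14_raw.png",im)
cv2.imwrite("pics/t14.png",cv2.resize(im[112:217,185:340],None,fx=5,fy=5,interpolation=cv2.INTER_CUBIC))
im=camera("scene")[:,:,::-1];cv2.imwrite("pics/s14_raw.png",im)
cv2.imwrite("pics/s14.png",cv2.resize(im[195:300,165:295],None,fx=6,fy=5.6,interpolation=cv2.INTER_CUBIC))
E
```

```text
t: 15.0
tool_pos: [0.6139, -0.3114, 0.3963]
orientation: [-2.112, -2.325, 0.0]
contact_force: [0.1, -0.2, -0.2]
gripper_width: -0.0001
t 15.0 pos [ 0.6139 -0.3114  0.3963] F [ 0.1 -0.2 -0.2] w -0.0001
shift cm [15.26 -1.   11.04] turn deg [-0.02 -0.01 -0.21]
```

View pics/t14.png

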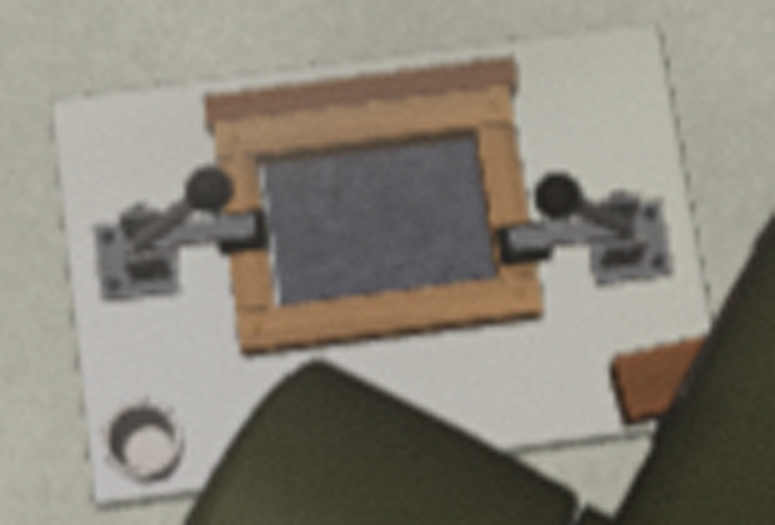

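View pics/s14.png

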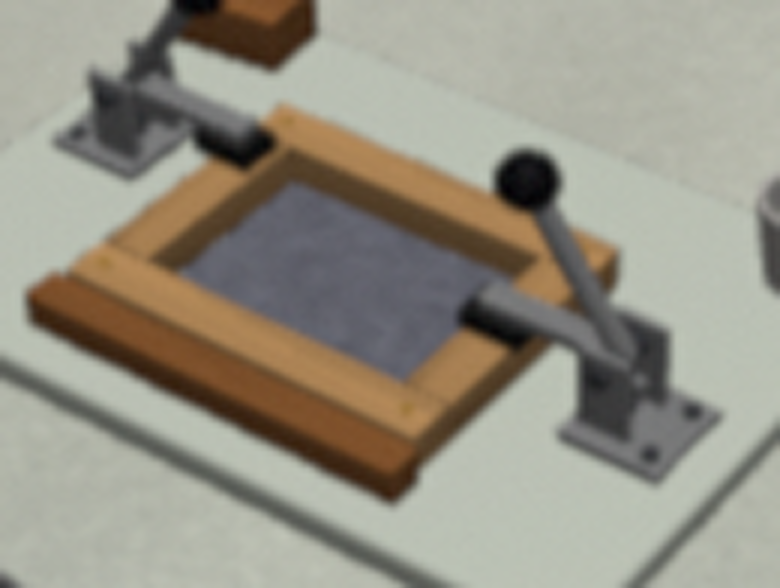

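```bash
python3 - <<'E'
from h import *
for p in [(209,188),(558,194)]: print("knob",w2b(ray("top",*crop(*p),.139)).round(4))
d=np.array([w2b(ray("top",*crop(*p),.045)) for p in [(541,310),(243,346)]]);print("near corners",d.round(4))
# predicted seam & flush deckle corners in crops
def pr(n,x,y,z,x0,y0,sx,sy):
    q=proj(n,[*b2w(x,y),z])[0];return ((q+.5-[x0,y0])*[sx,sy]).round()
for y in (.085,-.085):
    print(pr("top",.095,y,.045,185,112,5,5),pr("scene",.095,y,.045,165,195,6,5.6))
im=cv2.imread("pics/s14_raw.png");cv2.imwrite("pics/seam.png",cv2.resize(im[238:285,168:240],None,fx=11,fy=11,interpolation=cv2.INTER_CUBIC))
E
```

```text
knob [0.0173 0.1007]
knob [-0.0126 -0.0994]
near corners [[-0.056  -0.0904]
 [-0.0548  0.095 ]]
[232. 116.] [389. 419.]
[498.  83.] [ 78. 266.]
```

View pics/seam.png

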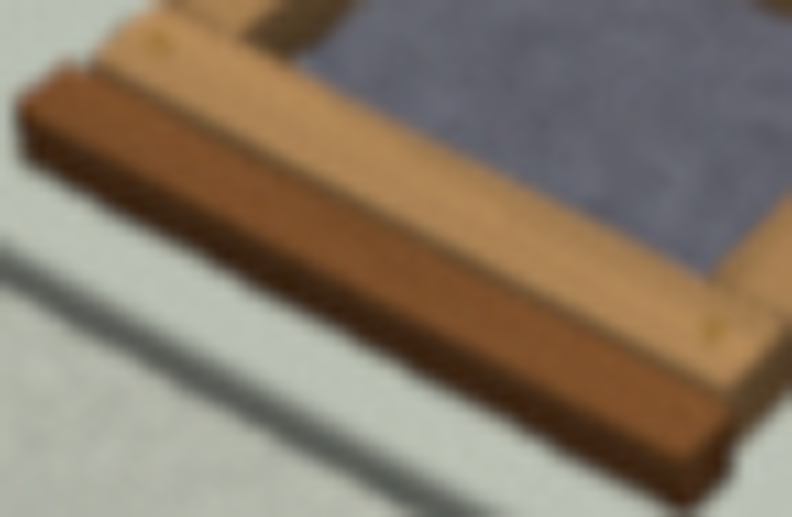

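```bash
python3 -c "
from cell import workorder,status
print(status.observe()['contact_force'].round(1));print(workorder.finish_job())"
```

```text
[0.5 0.8 0.6]
the job is handed in; nothing more can be done
None
```

The deckle is flush against the fence and both toggle clamps are shut on its side rails. I handed the job in at about 15 s.

**What I did**
- I pushed the near rail with both open fingertips, squared to the board, which turned the deckle flush as it reached the fence. The push ended at about 18 N level, with 11 N upward on the tool.
- I then pushed the left knob and then the right knob over centre with the shut fingers. Each took about 10 N, and both levers snapped shut.

**Last checks**
- **Flush:** the seam between rail and fence is closed and even from end to end. The two near corners measure at board x = −56 and −55 mm, and −55 mm is flush.
- **Clamps:** both knobs are about 100 mm from the board's middle line, as expected when closed on a rail. Both feet are seen on the side rails, each partly off the edge of its rail.
- **Robot and other things:** the wrist force was near zero with the arm clear. I moved nothing else on purpose, and the pot and block look unmoved. I did not re-measure the jar, roller, brush and bowl.

No check failed. The first approach to the left knob had the gripper's knuckles facing it, so I backed off without touching it and turned the hand 90° before pushing.

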